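# Close up the spice rack

## Robot

A 6-joint arm with a two-finger parallel gripper is mounted at the origin on a cart in front of the work surface, level with it; the furniture and walls round the work are solid. World frame = base frame: x ahead of the robot, y to its left, z up, the work surface at z = 0. Lengths are in m, angles in rad, forces in N, time in s.
With the tool pointing down it reaches from about 0.25 to 0.775 m from the base axis. Payload 8.9 kg.
Tool frame: the origin (TCP) lies midway between the tips of the shut fingers; the grasp point (between the pads) lies 19 mm behind it; z points along the fingers, y is the line along which they close (so a half turn about z gives the same grasp; the last joint's range is limited). The gripper opens to 85 mm and grips with 20 to 120 N. Pads are 22 mm wide; open, the fingers measure 114 mm over their backs; the gripper's body (76 mm by 85 mm) begins 54 mm behind the grasp point. The pads swing forward as they close: fully open they stand 13 mm farther back than shut.
Start: joints at [-1.391, 0.291, -0.153, 1.127, 0, 1.431], TCP at [0.165, -0.499, 0.231] pointing down, gripper open.
Joint ranges: [-2.52, 2.52], [-0.91, 1.74], [-1.3, 1.37], [-1.96, 2.02], [-1.52, 1.47], [-3.14, 3.14]. Speed limits (rad/s): [2.22, 2.22, 2.79, 3.14, 3.14, 3.14].

## Interface

Orientations are given as [roll, pitch, yaw] about the fixed x, y, z axes, in that order (R = Rz(yaw) Ry(pitch) Rx(roll)).
In Python, from workcell import telemetry, viewer, robot gives the robot as it stands.
- The arm moves only by the tool send_rows, never from a script. Its argument "plan" is a list that holds one entry, the list of rows, each a list of 4 numbers: the shift along the tool's x, y, z in cm, then the turn about the tool's z in rad. A call has 1 to 10 rows; each row is the pose to reach, as a shift and turn from the pose commanded when the call began, along the tool's axes at that moment; what a row does not reach only later rows make up. A row lasts 1/8 s, in which the tool goes at most 62.5 mm and 10.7 degrees, less where a joint would pass 70% of its speed; a pose out of reach is approached as far as the arm can. A call with a gripper value outside its range is refused whole. "hand" is the closure, from 0 (fully open) to 1 (shut), set as the call begins (left out, the last holds). The fingers move at their own pace and stop on an object; "newtons" is the grip in N (left out, the last holds). Time passes only in rows, so rows that repeat a pose let the fingers close. It gives the time, the measured TCP pose, the force, the opening and the grip force at its end, in the units of the state.
- telemetry.get_obs(): the state, without advancing time (a new reading comes with each control period).
- viewer.read_camera(name): name is "side" or "top" or "wrist"; returns a dict with "image" (400x640x3 uint8, red, green, blue), "camera_matrix" (3x3 intrinsics, pixels), "rvec" (rotation vector, rad) and "tvec" (3), from world to camera coordinates, as OpenCV has them. Camera axes: x right, y down, z forward; pixel columns grow to the right and rows downward; lengths in m; the calibration is good to about 2 mm. The wrist camera is an equidistant fisheye: a pixel r from the principal point sees the ray r / f radians off the axis. A picture is of the moment at which its call begins. There is no depth.
- robot.sign_off(): hands the job in; it is judged then, once.
The state is a dict: "clock": time; "qpos": joint angles; "qvel": joint speeds; "joint_efforts": joint torques, N m; "ee_pos": TCP position; "tool_rot": TCP orientation; "wrist_force": force on the tool from outside, world axes, zero at the start; "wrist_torque": the same for the moment, N m; "finger_gap": finger opening in m; "gripper_force": force on a finger pad.
Only numpy, scipy, OpenCV 4.12 (cv2) and the standard library are available. Lean on these libraries where they do the work, as an engineer would, in place of code of your own. Each camera call takes 0.05 s, during which the arm holds its last target. There are 200 camera calls.

## Task

The low lane of the wooden rack holds a row of jars, kept together by a sliding metal end plate. Slide the end plate out until it meets its outer stop, stand the spice jar that was left out on the range upright in the lane between the row and the plate, then slide the plate back in until the three jars are held snugly together with no gaps. Keep all three jars upright, and leave the pump bottle, jam jar and tin where they stand.

Things in the scene. Friction and masses are not known exactly. Their poses are not given: they have to be found in the camera images.
- rack: Fixed wooden two-deck rack, 370 mm long. Origin: underside, middle of the low lane's depth; x to its back, y to its left along the lane, z up (mm): lane floor z 15, front lip x -35 to -29 up to z 27, back fence x 29 to 35 up to z 40, base board x -45 to 130, y -165 to 205. Right end closed by a cheek, inner face y -150. Left end panel y 190 to 205 only behind x 60
- deck_edge (a point): Middle of the lower front edge of the rack's upper deck, at rack x 3, y 20, z 190 mm. The deck (15 mm thick, y -165 to 205, back to x 130) roofs the back half of the lane and carries a mug and a candle. The lane is open to the front; a hand coming straight down would strike the deck, so it must lean back toward the front
- carriage (a joint): Slide of the metal end plate (m): 0 = out against the rubber stop at the left end of the lane, growing as the plate goes right toward the row; limit 0.16. The plate's inner face (50 mm wide, top at rack z 86 mm) stands at rack y = 0.090 - value
- grip (a point): Grip point on the end plate's handle: an upright metal tab 12 mm thick along the lane, 26 mm deep, rack z 24 to 119 mm, standing free on the plate's foot 60 mm to the left of the plate's inner face, mid-lane; the point is 98 mm above the worktop. Slides with a few newtons. Axes as the rack's
- jar: The loose spice jar to be put in: clear round jar with a wide screw cap, standing in front of the rack at its left or right among the bystanders, 106 mm high, body 42 mm and cap (top 21 mm) 45 mm in diameter, about 0.11 kg. Origin: centre of its underside, z up
- row_a: Spice jar with a pale cap in the lane next to the cheek, 98 mm high, about 46 mm across, loose. Origin: centre of its underside, z up
- row_b: Spice jar with a pale cap, like row_a, next in the row, 98 mm high, about 46 mm across, loose. Origin: centre of its underside, z up
- tub: Bystander: tin, 75 mm diameter, 58 mm high, on the worktop. Origin: centre of its underside
- preserve: Bystander: jam jar, 71 mm diameter, 110 mm high, on the worktop. Origin: centre of its underside
- pump: Bystander: soap bottle with pump, 36 mm (x) by 68 mm (y), 151 mm high, on the worktop. Origin: centre of its underside
There are look-alikes about, which are no part of the job. What is shaped like the jar but black is not meant.

How it is judged:
On the way, in this order (a step that is already met when the one before it is completed fails the run):
1. the end plate is out at its outer stop (within 5 mm) (value of joint carriage below 0.005 m), for 0.2 s.
2. the spice jar stands upright in the lane between the row and the plate, let go (x of jar in the frame of rack between -0.015 and 0.015 m and z of jar in the frame of rack between 0.01 and 0.022 m and angle between jar's own z axis and vertical below 0.1 rad and y of jar in the frame of rack between -0.045 and 0.075 m and contact force between the fingers and jar below 0.1 N), for 0.2 s.
At the end, for the whole second after the job is handed in: The three jars stand upright in the lane (within 15 mm of its middle line and 6 degrees), the loose one next to the end plate, and the plate is closed up on them with at most 6 mm of play left in the whole row; all at rest (value of joint carriage between 0.099 and 0.11 m and x of jar in the frame of rack between -0.015 and 0.015 m and z of jar in the frame of rack between 0.01 and 0.022 m and angle between each of jar, row_a, row_b's own z axis and vertical below 0.1 rad and x of row_a in the frame of rack between -0.015 and 0.015 m and z of row_a in the frame of rack between 0.01 and 0.022 m and x of row_b in the frame of rack between -0.015 and 0.015 m and z of row_b in the frame of rack between 0.01 and 0.022 m and linear speed of each of jar, row_a, row_b below 0.02 m/s and y of jar in the frame of rack between -0.05 and -0.025 m); the robot touches nothing.
It fails at once if a bystander is shoved more than 25 mm or tipped (distance of any of tub, preserve, pump from where it was at the start of the episode above 0.025 m or angle between any of tub, preserve, pump's own z axis and vertical above 0.4 rad).
It fails at once if a jar of the three is tipped over (angle between any of jar, row_a, row_b's own z axis and vertical above 0.7 rad).
It also fails if it takes over 72 s, if anything falls off the work surface, if the arm or the gripper's body presses on something with over 40 N, if the wrist force passes 120 N, or if a joint passes its speed limit or range.

## Working session

There is one attempt and no reset: what is moved stays moved. The work goes in short steps, Python scripts to look and compute and a tool call to move; the robot and the scene stay as the last step left them, time stands still between calls to the robot, and variables do not carry over. Pictures are saved under pics/ and viewed, at most 10 in all, crops included, and the job is handed in when it is done.

Besides the shell and the picture viewer there is one more tool, called after "Emit:" in YAML: its name, and indented under it one key for each argument. send_rows: Moves the arm, as the interface text tells. Its arguments: {"type":"object","properties":{"plan":{"type":"array"},"hand":{"type":"number"},"newtons":{"type":"number"}},"required":["plan"]}

```bash
mkdir -p pics; cat > h.py <<'E'
import numpy as np, cv2
from workcell import telemetry, viewer, robot
def snap(n,f):
    c=viewer.read_camera(n); cv2.imwrite('pics/'+f,c['image'][:,:,::-1]); np.savez('pics/'+f+'.npz',**{k:c[k] for k in('camera_matrix','rvec','tvec')}); return c
E
python3 - <<'E'
from h import *
for n in('top','side'):
    c=snap(n,n+'0.png');R=cv2.Rodrigues(np.array(c['rvec'],float))[0];print(n,-R.T@np.array(c['tvec']).ravel(),R.round(2).tolist(),np.array(c['camera_matrix']).tolist())
o=telemetry.get_obs();print(o)
E
```

```text
top [ 0.3831782  -0.00392384  1.1039823 ] [[0.01, -1.0, -0.0], [-0.98, -0.01, -0.18], [0.18, 0.01, -0.98]] [[377.76154849988643, 0.0, 327.32984686175655], [0.0, 377.76154849988643, 198.31187074097912], [0.0, 0.0, 1.0]]
side [-0.05297549  0.97538224  0.81207845] [[-0.85, -0.53, -0.01], [-0.26, 0.43, -0.86], [0.46, -0.73, -0.5]] [[452.2601451957002, 0.0, 325.5533022592591], [0.0, 452.2601451957002, 194.16885644100645], [0.0, 0.0, 1.0]]
{'clock': 0.1, 'qpos': array([-1.39128850e+00,  2.91242196e-01, -1.54031161e-01,  1.12667455e+00,
       -2.33885447e-05,  1.43148939e+00]), 'qvel': array([ 1.26446399e-03, -1.59972345e-03,  2.62169808e-03,  3.74145858e-04,
       -7.51030742e-05,  1.37885016e-03]), 'joint_efforts': array([ 2.34051353e-03, -5.37977707e+01,  3.31918144e+01,  9.31043469e-03,
       -1.60717400e-04, -8.85424214e-06]), 'ee_pos': array([ 0.16448214, -0.49817469,  0.23078758]), 'tool_rot': array([-3.14044898e+00, -1.36743497e-04,  3.18814698e-01]), 'wrist_force': array([ 0.04478494, -0.69742318,  0.17626775]), 'wrist_torque': array([-0.00564334, -0.00947369, -0.00774642]), 'gripper_force': 0.0, 'finger_gap': 0.08515715117096903}
```

View pics/top0.png

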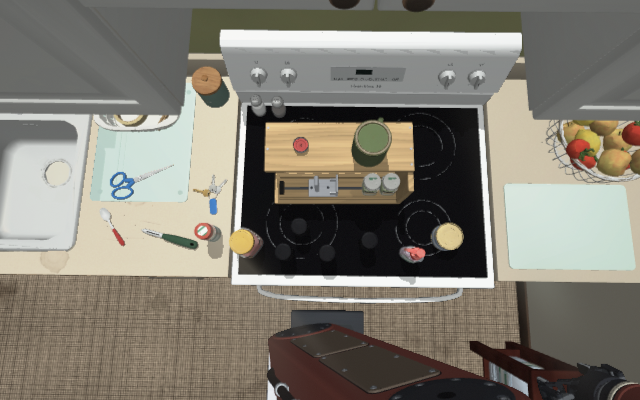

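View pics/side0.png

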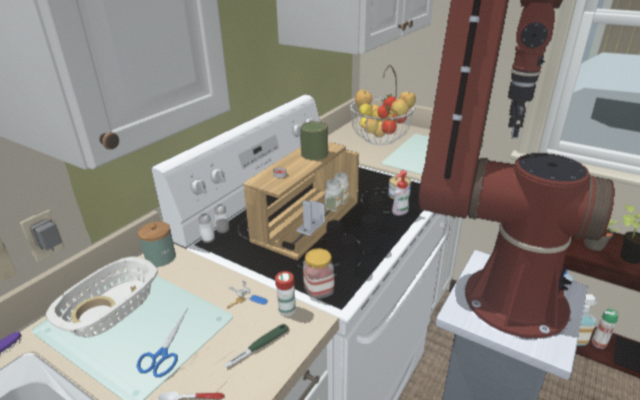

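```bash
python3 - <<'E'
import cv2,numpy as np
t=cv2.imread('pics/top0.png');s=cv2.imread('pics/side0.png')
a=cv2.resize(t[165:290,180:480],(800,333),interpolation=cv2.INTER_CUBIC)
b=cv2.resize(s[160:320,260:435],(290,265),interpolation=cv2.INTER_CUBIC)
c=cv2.resize(s[170:225,370:430],(289,265),interpolation=cv2.INTER_CUBIC)
d=cv2.resize(s[260:325,265:345],(221,265),interpolation=cv2.INTER_CUBIC)
cv2.imwrite('pics/z0.png',np.vstack([a,np.hstack([b,c,d])]))
E
```

```text
(no output)
```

View pics/z0.png

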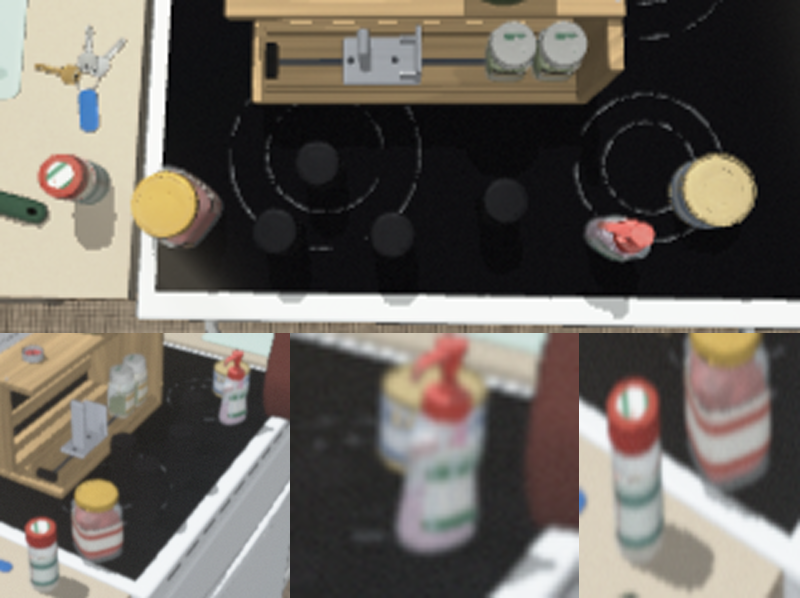

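```bash
cat >> h.py <<'E'
def cam(f):
    d=np.load('pics/'+f+'.npz'); R=cv2.Rodrigues(d['rvec'].astype(float).ravel())[0]; return d['camera_matrix'],R,d['tvec'].ravel()
def ray(f,px,z):
    K,R,t=cam(f); c=-R.T@t; d=R.T@np.linalg.solve(K,[px[0],px[1],1]); return (c+d*(z-c[2])/d[2])
def proj(f,P):
    d=np.load('pics/'+f+'.npz'); return cv2.projectPoints(np.array(P,float).reshape(-1,3),d['rvec'].astype(float),d['tvec'].astype(float),d['camera_matrix'],None)[0].reshape(-1,2)
E
python3 - <<'E'
from h import *
u=lambda X,Y:(180+X/2.667,165+Y/2.667)
f='top0.png'
for n,p,z in[('deckL',u(227,15),.205),('deckR',u(626,15),.205),('lipL',u(254,102),.027),('lipR',u(577,104),.027),('rowb cap',u(511,44),.113),('rowa cap',u(562,43),.113),('handle top',u(363,37),.119),
 ('red cap top',u(62,177),.106),('jam',u(165,204),.110),('tin',u(722,189),.058),('pump',u(620,240),.08),('blk1',u(318,162),.0),('blk1',u(318,162),.1),('blk2',u(274,230),0),('blk3',u(391,234),0),('blk4',u(505,200),0)]:
    print(n,ray(f,p,z).round(4))
p=ray(f,u(62,177),.106)
print('red in side: top/bottom',proj('side0.png',[[p[0],p[1],.106],[p[0],p[1],0]]), 'top bottom',proj(f,[[p[0],p[1],0]]), u(95,180))
s=cv2.imread('pics/side0.png')
a=cv2.resize(s[170:300,240:420],(800,578),interpolation=cv2.INTER_CUBIC)
a=(255*(a/255.)**0.4).astype(np.uint8)
cv2.imwrite('pics/z1.png',a)
E
```

```text
deckL [0.6131 0.1546 0.205 ]
deckR [ 0.6174 -0.212   0.205 ]
lipL [0.5618 0.1526 0.027 ]
lipR [ 0.5638 -0.1973  0.027 ]
rowb cap [ 0.6099 -0.1166  0.113 ]
rowa cap [ 0.6115 -0.168   0.113 ]
handle top [0.614  0.0324 0.119 ]
red cap top [0.471  0.3289 0.106 ]
jam [0.4454 0.2243 0.11  ]
tin [ 0.4712 -0.34    0.058 ]
pump [ 0.4169 -0.2282  0.08  ]
blk1 [0.5003 0.0837 0.    ]
blk1 [0.4897 0.0758 0.1   ]
blk2 [0.4256 0.1296 0.    ]
blk3 [0.4229 0.0024 0.    ]
blk4 [ 0.4612 -0.1215  0.    ]
red in side: top/bottom [[285.56487249 276.68753659]
 [287.78340365 309.66199809]] top bottom [[215.09558876 234.70680958]] (215.62054743157105, 232.49156355455568)
```

View pics/z1.png

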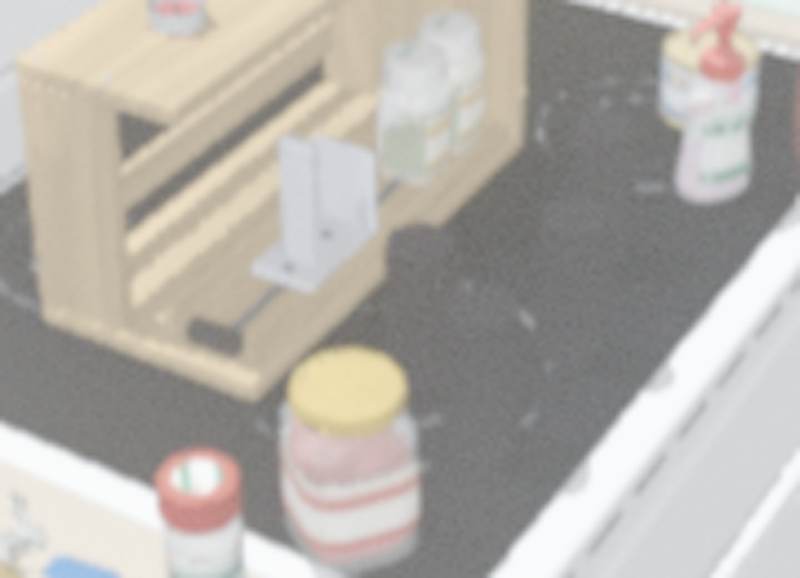

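Emit:
send_rows:
  plan:
    - [[0, 5, 0, 0], [0, 10, 0, 0], [0, 15, 0, 0], [0, 20, 0, 0], [0, 25, 0, 0], [0, 30, 0, 0], [0, 35, 0, 0], [0, 35, 0, 0]]

```text
clock: 1.1
ee_pos: [0.2319, -0.6997, 0.2719]
tool_rot: [-2.994, -0.027, 0.317]
wrist_force: [-0.1, 0.8, 0.5]
finger_gap: 0.085
gripper_force: 0.0
```

Emit:
send_rows:
  plan:
    - [[0, 0, 0, 0], [0, 0, 0, 0]]

```text
clock: 1.35
ee_pos: [0.2318, -0.7013, 0.2894]
tool_rot: [-3.02, -0.024, 0.317]
wrist_force: [0.8, -0.3, -0.1]
finger_gap: 0.0854
gripper_force: 0.0
```

Emit:
send_rows:
  plan:
    - [[0, 0, 0, 0], [0, -6, 0, 0], [0, -12, 0, 0], [0, -12, 0, 0]]

```text
clock: 1.85
ee_pos: [0.2033, -0.6179, 0.3043]
tool_rot: [-3.02, -0.024, 0.317]
wrist_force: [-0.4, -1.2, 0.8]
finger_gap: 0.0854
gripper_force: 0.0
```

Emit:
send_rows:
  plan:
    - [[0, -3, -5, 0], [0, -6, -10, 0], [0, -9, -15, 0], [0, -12, -20, 0], [0, -15, -25, 0], [0, -15, -30, 0], [0, -15, -35, 0], [0, -15, -40, 0]]

```text
clock: 2.85
ee_pos: [0.1485, -0.4742, 0.5316]
tool_rot: [-3.081, -0.017, 0.318]
wrist_force: [0.4, 0.1, -0.1]
finger_gap: 0.0855
gripper_force: 0.0
```

```bash
python3 - <<'E'
from h import *
o=telemetry.get_obs();print(o['qpos'].round(3),o['ee_pos'].round(3),o['tool_rot'].round(3))
E
```

```text
[-1.419  0.371  0.758  2.021  0.006  1.404] [ 0.148 -0.474  0.532] [-3.081 -0.017  0.318]
```

Emit:
send_rows:
  plan:
    - [[0, -1, -3, 0], [0, -2, -5, 0], [0, -2, -5, 0]]

```text
clock: 3.22
ee_pos: [0.1398, -0.4494, 0.5545]
tool_rot: [-3.116, -0.012, 0.318]
wrist_force: [0.4, 0.4, 0.1]
finger_gap: 0.0854
gripper_force: 0.0
```

Emit:
send_rows:
  plan:
    - [[0, -1, -2, 0], [0, -2, -5, 0], [0, -2, -5, 0]]

```text
clock: 3.6
ee_pos: [0.1314, -0.4246, 0.5749]
tool_rot: [3.133, -0.006, 0.318]
wrist_force: [0.4, -0.4, -0.1]
finger_gap: 0.0857
gripper_force: 0.0
```

Emit:
send_rows:
  plan:
    - [[4, 0, 6, -0.18], [8, -3, 12, -0.36], [12, -6, 17, -0.54], [17, -10, 17, -0.72], [22, -14, 17, -0.9], [27, -18, 17, -1.08], [32, -22, 17, -1.26], [37, -26, 17, -1.44], [41, -29, 17, -1.62], [43.7, -30.4, 17, -1.8]]

```text
clock: 4.85
ee_pos: [0.4537, 0.0019, 0.4048]
tool_rot: [3.136, 0.006, 2.126]
wrist_force: [0.3, -1.2, -0.0]
finger_gap: 0.0854
gripper_force: 0.0
```

Emit:
send_rows:
  plan:
    - [[0, 0, 0, -0.18], [0, 0, 0, -0.36], [0, 0, 0, -0.54], [0, 0, 0, -0.72], [0, 0, 0, -0.9], [0, 0, 0, -1.02], [0, 0, 0, -1.02]]

```text
clock: 5.72
ee_pos: [0.4528, -0.0006, 0.4046]
tool_rot: [-3.14, 0.008, 3.137]
wrist_force: [0.3, 0.5, -1.3]
finger_gap: 0.085
gripper_force: 0.0
```

Emit:
send_rows:
  plan:
    - [[0, 0, -6, 0], [0, 0, -12, 0], [0, 0, -18, 0], [0, 0, -24, 0], [0, 0, -30, 0], [0, 0, -36, 0], [0, 0, -42, 0], [0, 0, -48, 0]]

```text
clock: 6.72
ee_pos: [0.4225, -0.0003, 0.6019]
tool_rot: [-3.131, 0.068, 3.138]
wrist_force: [0.4, -0.2, 0.5]
finger_gap: 0.0858
gripper_force: 0.0
```

```bash
python3 - <<'E'
from h import *
o=telemetry.get_obs();print(o['qpos'].round(3),o['ee_pos'].round(3),o['tool_rot'].round(3))
E
```

```text
[-1.750e-01  1.590e-01  6.780e-01  2.021e+00  1.000e-03 -1.710e-01] [ 0.422 -0.     0.602] [-3.131  0.068  3.138]
```

Emit:
send_rows:
  plan:
    - [[0, 3, -6, 0], [0, 6, -12, 0], [0, 7.5, -18, 0], [0, 7.5, -24, 0], [0, 7.5, -30, 0], [0, 7.5, -36, 0], [0, 7.5, -42, 0], [0, 7.5, -48, 0]]

```text
clock: 7.72
ee_pos: [0.3852, 0.0658, 0.6284]
tool_rot: [-3.131, 0.131, 3.139]
wrist_force: [0.5, 0.9, 0.1]
finger_gap: 0.0851
gripper_force: 0.0
```

```bash
python3 - <<'E'
from h import *
o=telemetry.get_obs();print(o['qpos'].round(3),o['ee_pos'].round(3),o['tool_rot'].round(3))
E
```

```text
[-0.01   0.073  0.655  2.021 -0.01  -0.007] [0.385 0.066 0.628] [-3.131  0.131  3.139]
```

Emit:
send_rows:
  plan:
    - [[-4, 0, -5, 0], [-8, 0, -10, 0], [-12, 0, -15, 0]]

```text
clock: 8.1
ee_pos: [0.4432, 0.0635, 0.6447]
tool_rot: [-3.131, 0.194, 3.14]
wrist_force: [-0.2, 0.1, -0.3]
finger_gap: 0.0855
gripper_force: 0.0
```

Emit:
send_rows:
  plan:
    - [[0, 0, -6, 0], [0, 0, -12, 0], [0, 0, -18, 0]]

```text
clock: 8.48
ee_pos: [0.4092, 0.0626, 0.6728]
tool_rot: [-3.131, 0.256, 3.141]
wrist_force: [0.2, 0.4, 0.4]
finger_gap: 0.0851
gripper_force: 0.0
```

Emit:
send_rows:
  plan:
    - [[4, 0, -5, 0], [8, 0, -10, 0], [12, 0, -15, 0]]

```text
clock: 8.85
ee_pos: [0.2968, 0.0663, 0.6876]
tool_rot: [-3.128, 0.307, 3.141]
wrist_force: [0.6, -0.0, 0.7]
finger_gap: 0.0855
gripper_force: 0.0
```

```bash
python3 - <<'E'
from h import *
o=telemetry.get_obs();print(o['qpos'].round(3),o['ee_pos'].round(3),o['tool_rot'].round(3))
E
```

```text
[-0.011 -0.151  0.607  2.021 -0.011 -0.01 ] [0.297 0.066 0.688] [-3.128  0.307  3.141]
```

Emit:
send_rows:
  plan:
    - [[-4, 0, -4.5, 0], [-8, 0, -9, 0], [-12, 0, -13, 0]]

```text
clock: 9.22
ee_pos: [0.3618, 0.0677, 0.7153]
tool_rot: [-3.127, 0.366, -3.141]
wrist_force: [0.2, 0.5, 0.0]
finger_gap: 0.0855
gripper_force: 0.0
```

Emit:
send_rows:
  plan:
    - [[-4, 0, -4.5, 0], [-8, 0, -9, 0], [-12, 0, -13, 0]]

```text
clock: 9.6
ee_pos: [0.4084, 0.0671, 0.7389]
tool_rot: [-3.127, 0.429, -3.14]
wrist_force: [-0.8, -0.5, 0.5]
finger_gap: 0.0853
gripper_force: 0.0
```

Emit:
send_rows:
  plan:
    - [[-2, 0, -5.5, 0], [-4, 0, -11, 0], [-6, 0, -16, 0]]

```text
clock: 9.98
ee_pos: [0.3965, 0.0673, 0.7657]
tool_rot: [-3.126, 0.497, -3.139]
wrist_force: [-0.1, 1.1, 0.2]
finger_gap: 0.0853
gripper_force: 0.0
```

Emit:
send_rows:
  plan:
    - [[-2, 0, -5.5, 0], [-4, 0, -11, 0], [-6, 0, -16, 0]]

```text
clock: 10.35
ee_pos: [0.382, 0.0682, 0.7904]
tool_rot: [-3.125, 0.561, -3.138]
wrist_force: [0.8, 0.1, -0.7]
finger_gap: 0.0852
gripper_force: 0.0
```

```bash
python3 - <<'E'
from h import *
o=telemetry.get_obs();print(o['qpos'].round(3),o['ee_pos'].round(3),o['tool_rot'].round(3))
E
```

```text
[-0.    -0.015  0.996  2.021 -0.014 -0.004] [0.382 0.068 0.79 ] [-3.125  0.561 -3.138]
```

Emit:
send_rows:
  plan:
    - [[-2, 0, -5.5, 0], [-4, 0, -11, 0], [-6, 0, -16, 0]]

```text
clock: 10.72
ee_pos: [0.3626, 0.0701, 0.8148]
tool_rot: [-3.124, 0.625, -3.136]
wrist_force: [-0.0, 0.2, 0.6]
finger_gap: 0.0852
gripper_force: 0.0
```

```bash
cat >> h.py <<'E'
ORG=[.611,-.049]; YAW=.009
def rk(p,o=None,yaw=None):
    o=ORG if o is None else o; yaw=YAW if yaw is None else yaw
    p=np.array(p,float).reshape(-1,3)/1000; c,s=np.cos(yaw),np.sin(yaw)
    return np.c_[o[0]+c*p[:,0]-s*p[:,1],o[1]+s*p[:,0]+c*p[:,1],p[:,2]]
E
python3 - <<'E'
from h import *
v=.069*1000
L=[[(3,205,205),(3,-165,205)],[(3,205,190),(3,205,205)],[(-35,-150,27),(-35,190,27)],[(-29,-150,27),(-29,190,27)],[(-45,-165,15),(-45,205,15)],[(29,-150,40),(29,100,40)],
[(-25,90-v,86),(25,90-v,86)],[(-13,144-v,119),(13,144-v,119)],[(-13,156-v,119),(13,156-v,119)],[(-13,150-v,24),(-13,150-v,119)]]
circ=lambda x,y,r,z:[(x+r*np.cos(a),y+r*np.sin(a),z) for a in np.linspace(0,6.3,24)]
jw=[(.471+.0225*np.cos(a),.329+.0225*np.sin(a),.106) for a in np.linspace(0,6.3,24)]
jb=[(.471+.021*np.cos(a),.329+.021*np.sin(a),0) for a in np.linspace(0,6.3,24)]
out=[]
for f,(x0,y0,w,h),S in(('top0.png',(190,160,250,110),3.2),('side0.png',(235,165,140,155),3.0)):
    im=cv2.imread('pics/'+f)[y0:y0+h,x0:x0+w]; im=cv2.resize(im,None,fx=S,fy=S,interpolation=cv2.INTER_CUBIC); im=(255*(im/255.)**.6).astype(np.uint8)
    dr=lambda W,c:cv2.polylines(im,[np.int32(((proj(f,W)+.5-[x0,y0])*S-.5).round())],False,c,1,cv2.LINE_AA)
    for l in L: dr(rk(l),(255,0,255))
    dr(jw,(255,255,0));dr(jb,(255,255,0))
    out.append(im)
cv2.imwrite('pics/ov.png',out[0][:, :800]);
s=out[1]; a=out[0]; H=600-a.shape[0]
s=cv2.resize(s,None,fx=H/s.shape[0],fy=H/s.shape[0]) if 0 else s
cv2.imwrite('pics/ovs.png',s); print(a.shape,s.shape)
o=telemetry.get_obs();print(o['ee_pos'].round(3),o['tool_rot'].round(3))
E
```

```text
(352, 800, 3) (465, 420, 3)
[0.363 0.07  0.815] [-3.124  0.625 -3.136]
```

View pics/ov.png

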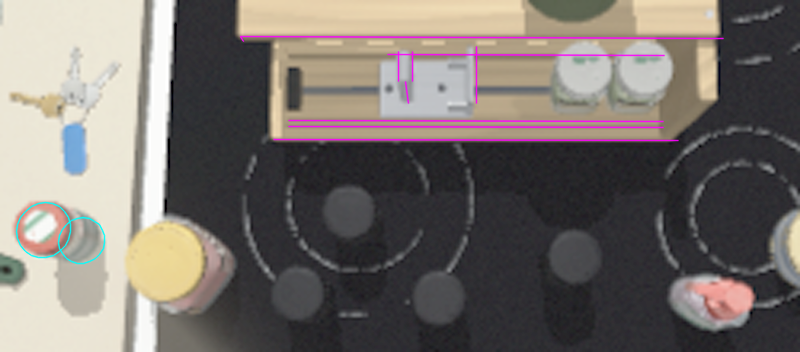

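View pics/ovs.png

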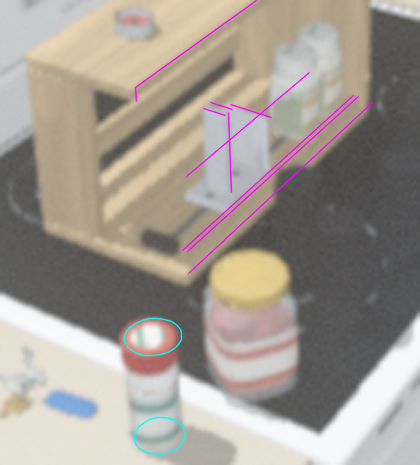

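```bash
cat >> h.py <<'E'
from scipy.spatial.transform import Rotation as Ro
def go(*targets):
    o=telemetry.get_obs(); R=Ro.from_euler('xyz',o['tool_rot']).as_matrix()
    print('clk',round(o['clock'],2),'pos',o['ee_pos'].round(4),'rot',o['tool_rot'].round(3),'zax',R[:,2].round(3),'q',o['qpos'].round(2),'gap',o['finger_gap'].round(4))
    for t in targets: print(np.round(t,4),'->',(R.T@(np.array(t)-o['ee_pos'])*100).round(2))
def tcp(g,d=.019): 
    R=Ro.from_euler('xyz',telemetry.get_obs()['tool_rot']).as_matrix(); return np.array(g)+R[:,2]*d
E
python3 - <<'E'
from h import *
T=tcp([.613,.0324,.100]); z=T-tcp([.613,.0324,.100],0); z/=np.linalg.norm(z)
go(T-.2*z,T)
E
```

```text
Traceback (most recent call last):
  File "h.py", line 19, in go
    print('clk',round(o['clock'],2),'pos',o['ee_pos'].round(4),'rot',o['tool_rot'].round(3),'zax',R[:,2].round(3),'q',o['qpos'].round(2),'gap',o['finger_gap'].round(4))
                                                                                                                                               ^^^^^^^^^^^^^^^^^^^^^
AttributeError: 'float' object has no attribute 'round'
```

```bash
sed -i "s/o\['finger_gap'\].round(4)/round(o['finger_gap'],4)/" h.py
python3 - <<'E'
from h import *
T=tcp([.613,.0324,.100]); z=T-tcp([.613,.0324,.100],0); z/=np.linalg.norm(z)
go(T-.2*z,T)
E
```

```text
clk 10.72 pos [0.3626 0.0701 0.8148] rot [-3.124  0.625 -3.136] zax [ 0.585 -0.015 -0.811] q [ 0.01 -0.05  1.02  2.02 -0.02  0.  ] gap 0.0852
[0.5071 0.035  0.2468] -> [21.52 -2.62 54.57]
[0.6241 0.0321 0.0846] -> [21.52 -2.62 74.57]
```

Emit:
send_rows:
  plan:
    - [[2.2, -0.3, 5.4, 0], [4.4, -0.6, 10.8, 0], [6.6, -0.9, 16.2, 0], [8.8, -1.2, 21.6, 0], [11, -1.5, 27, 0], [13.2, -1.8, 32.4, 0], [15.4, -2.1, 37.8, 0], [17.6, -2.3, 43.2, 0], [19.8, -2.5, 48.6, 0], [21.5, -2.6, 53, 0]]
  hand: 0.45
  newtons: 30

```text
clock: 11.98
ee_pos: [0.496, 0.0355, 0.2625]
tool_rot: [-3.124, 0.623, -3.136]
wrist_force: [1.7, -0.3, -0.4]
finger_gap: 0.0468
gripper_force: 0.0
```

```bash
python3 - <<'E'
from h import *
T=tcp([.613,.0324,.100]); z=T-tcp([.613,.0324,.100],0); z/=np.linalg.norm(z)
go(T-.2*z,T)
c=snap('side','s1.png'); d=snap('wrist','w1.png')
cv2.imwrite('pics/m1.png',np.hstack([c['image'][100:360,200:460,::-1],cv2.resize(d['image'][:,:,::-1],(416,260))]))
E
```

```text
clk 11.97 pos [0.496  0.0355 0.2625] rot [-3.124  0.623 -3.136] zax [ 0.584 -0.015 -0.812] q [-0.11 -0.24 -0.84  0.34  0.05 -0.09] gap 0.0468
[0.5074 0.0351 0.247 ] -> [-0.02 -0.02  1.93]
[0.6241 0.0321 0.0846] -> [-2.000e-02 -2.000e-02  2.193e+01]
```

View pics/m1.png

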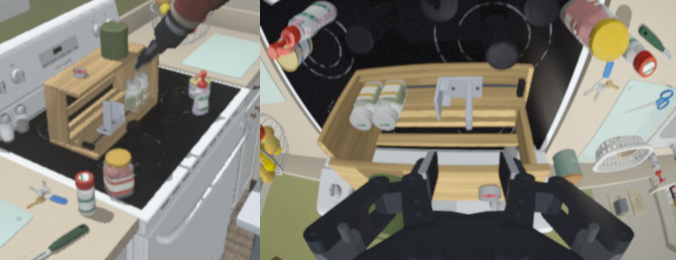

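Emit:
send_rows:
  plan:
    - [[0, 0, 4, 0], [0, 0, 8, 0], [0, 0, 12, 0], [0, 0, 15.5, 0], [0, 0, 18.5, 0], [0, 0, 20.5, 0], [0, 0, 21.9, 0], [0, 0, 21.9, 0]]

```text
clock: 13.08
ee_pos: [0.6248, 0.0324, 0.087]
tool_rot: [-3.124, 0.623, -3.136]
wrist_force: [0.5, -0.4, 1.2]
finger_gap: 0.0471
gripper_force: 0.0
```

Emit:
send_rows:
  plan:
    - [[0, 0, 0, 0], [0, 0, 0, 0], [0, 0, 0, 0], [0, 0, 0, 0], [0, 0, 0, 0], [0, 0, 0, 0]]
  hand: 1
  newtons: 30

```text
clock: 13.82
ee_pos: [0.6243, 0.0325, 0.0876]
tool_rot: [-3.124, 0.624, -3.136]
wrist_force: [-5.1, -1.4, 6.9]
finger_gap: 0.0118
gripper_force: 33.1
```

Emit:
send_rows:
  plan:
    - [[0, 1, 0, 0], [0, 2, 0, 0], [0, 3, 0, 0], [0, 4, 0, 0], [0, 5, 0, 0], [0, 5.8, 0, 0], [0, 6.4, 0, 0], [0, 6.8, 0, 0], [0, 7, 0, 0], [0, 7, 0, 0]]

```text
clock: 15.08
ee_pos: [0.6235, 0.1029, 0.0874]
tool_rot: [-3.124, 0.624, -3.135]
wrist_force: [-28.1, -1.0, 32.9]
finger_gap: 0.0115
gripper_force: 36.0
```

Emit:
send_rows:
  plan:
    - [[0, 0, -0.2, 0], [0, 0.2, -0.3, 0], [0, 0.4, -0.3, 0], [0, 0.4, -0.3, 0]]

```text
clock: 15.58
ee_pos: [0.623, 0.1032, 0.0877]
tool_rot: [-3.118, 0.623, -3.139]
wrist_force: [8.2, -15.4, -10.4]
finger_gap: 0.0118
gripper_force: 38.5
```

Emit:
send_rows:
  plan:
    - [[0, -0.3, 0, 0], [0, -0.3, 0, 0], [0, -0.3, 0, 0], [0, -0.3, -2, 0], [0, -0.3, -6, 0], [0, -0.3, -11, 0], [0, -0.3, -16, 0], [0, -0.3, -22, 0]]
  hand: 0.45

```text
clock: 16.58
ee_pos: [0.4929, 0.1068, 0.2677]
tool_rot: [-3.124, 0.622, -3.136]
wrist_force: [0.8, 0.4, 1.0]
finger_gap: 0.0469
gripper_force: 0.0
```

```bash
python3 - <<'E'
from h import *
P=lambda x,y,z:tcp([x,y,z])
go(P(.463,.328,.28),P(.472,.328,.098))
c=snap('top','t2.png'); 
cv2.imwrite('pics/m2.png',cv2.resize(c['image'][160:280,180:440,::-1],(780,360),interpolation=cv2.INTER_CUBIC))
print(ray('t2.png',(0,0),0))
E
```

```text
clk 16.57 pos [0.4929 0.1068 0.2677] rot [-3.124  0.622 -3.136] zax [ 0.583 -0.014 -0.812] q [ 0.12 -0.21 -0.81  0.35 -0.09  0.1 ] gap 0.0469
[0.4741 0.3277 0.2646] -> [ 1.62 22.09 -1.16]
[0.4831 0.3277 0.0826] -> [11.49 22.35 14.15]
[1.23372512 1.08846056 0.        ]
```

View pics/m2.png

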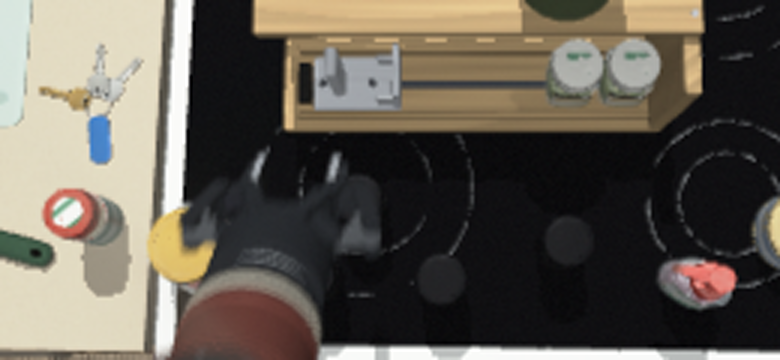

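```bash
python3 - <<'E'
from h import *
T=tcp([.472,.329,.094],.024); go(T+[0,0,.17],T)
E
```

```text
clk 16.62 pos [0.4917 0.1073 0.2745] rot [-3.125  0.629 -3.136] zax [ 0.589 -0.013 -0.808] q [ 0.13 -0.22 -0.8   0.36 -0.09  0.1 ] gap 0.0471
[0.4861 0.3287 0.2446] -> [ 2.1  22.18  1.79]
[0.4861 0.3287 0.0746] -> [12.11 22.41 15.53]
```

Emit:
send_rows:
  plan:
    - [[0, 4.5, 0, 0], [0, 9, 0, 0], [1, 13.5, 0.8, 0], [2, 17.5, 1.7, 0], [2.1, 20.5, 1.7, 0], [2.1, 22.2, 1.7, 0], [2.1, 22.2, 1.7, 0]]
  hand: 0.2
  newtons: 30

```text
clock: 17.5
ee_pos: [0.4883, 0.329, 0.2375]
tool_rot: [-3.124, 0.623, -3.135]
wrist_force: [-1.0, -0.8, 1.0]
finger_gap: 0.0684
gripper_force: 0.0
```

```bash
python3 - <<'E'
from h import *
T=tcp([.472,.329,.094],.024); go(T)
c=snap('wrist','w3.png'); s=snap('side','s3.png')
cv2.imwrite('pics/m3.png',np.hstack([c['image'][:,120:520,::-1],s['image'][150:350,200:400,::-1].repeat(2,0).repeat(2,1)]))
E
```

```text
clk 17.5 pos [0.4883 0.329  0.2375] rot [-3.124  0.623 -3.135] zax [ 0.583 -0.014 -0.812] q [ 0.68  0.1  -0.59  0.38 -0.39  0.58] gap 0.0684
[0.486  0.3287 0.0745] -> [ 9.7  0.2 13.1]
```

View pics/m3.png

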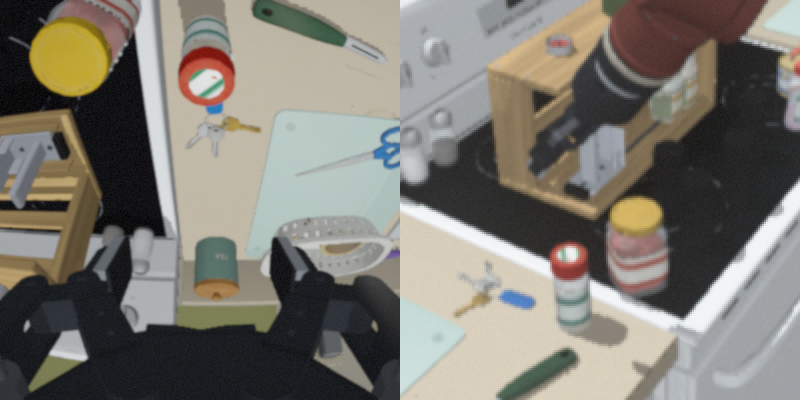

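Emit:
send_rows:
  plan:
    - [[2, 0, 2.7, 0], [4, 0, 5.4, 0], [6, 0, 8.1, 0], [8, 0.1, 10.8, 0], [9.2, 0.1, 12.4, 0], [9.7, 0.1, 13.1, 0], [9.7, 0.1, 13.1, 0]]

```text
clock: 18.48
ee_pos: [0.4862, 0.3262, 0.0746]
tool_rot: [-3.123, 0.623, -3.137]
wrist_force: [0.7, 0.5, -0.3]
finger_gap: 0.0686
gripper_force: 0.0
```

Emit:
send_rows:
  plan:
    - [[0, 0, 0, 0], [0, 0, 0, 0], [0, 0, 0, 0], [0, 0, 0, 0], [0, 0, 0, 0]]
  hand: 1
  newtons: 30

```text
clock: 19.1
ee_pos: [0.487, 0.3276, 0.0758]
tool_rot: [-3.125, 0.625, -3.137]
wrist_force: [0.1, 1.0, 6.5]
finger_gap: 0.0437
gripper_force: 30.1
```

Emit:
send_rows:
  plan:
    - [[-0.6, 0, -0.8, 0], [-1.8, 0, -2.4, 0], [-3.6, 0, -5, 0], [-6, 0, -8.3, 0], [-8.4, 0, -11.6, 0], [-9.9, 0, -13.8, 0], [-9.9, 0, -13.8, 0], [-9.9, 0, -13.8, 0]]

```text
clock: 20.1
ee_pos: [0.4851, 0.3288, 0.2432]
tool_rot: [-3.123, 0.621, -3.136]
wrist_force: [0.2, 0.0, -1.1]
finger_gap: 0.0437
gripper_force: 30.5
```

```bash
python3 - <<'E'
from h import *
c=snap('top','t4.png'); s=snap('side','s4.png')
o=telemetry.get_obs(); p=o['ee_pos']; jx,jy,jz=p[0]-.015,p[1],p[2]-.0758
go(p)
out=[]
for f,im in(('top4',c['image']),('s4',s['image'])):
    f='t4.png' if f=='top4' else 's4.png'
    q=proj(f,[[jx,jy,jz]])[0]; x0,y0=int(q[0])-50,int(q[1])-60
    x0=max(x0,0);y0=max(min(y0,290),0)
    I=cv2.resize(im[y0:y0+110,x0:x0+110,::-1],(400,400),interpolation=cv2.INTER_CUBIC)
    S=400/110
    for r,z in((.0225,.106),(.0225,.085),(.021,0)):
        W=[(jx+r*np.cos(a),jy+r*np.sin(a),jz+z) for a in np.linspace(0,6.3,30)]
        cv2.polylines(I,[np.int32(((proj(f,W)+.5-[x0,y0])*S-.5).round())],False,(255,255,0),1,cv2.LINE_AA)
    out.append(I)
cv2.imwrite('pics/m4.png',np.hstack(out))
E
```

```text
clk 20.2 pos [0.4851 0.3287 0.2427] rot [-3.122  0.621 -3.135] zax [ 0.582 -0.016 -0.813] q [ 0.68  0.09 -0.59  0.4  -0.39  0.58] gap 0.0444
[0.4851 0.3287 0.2427] -> [0. 0. 0.]
```

View pics/m4.png

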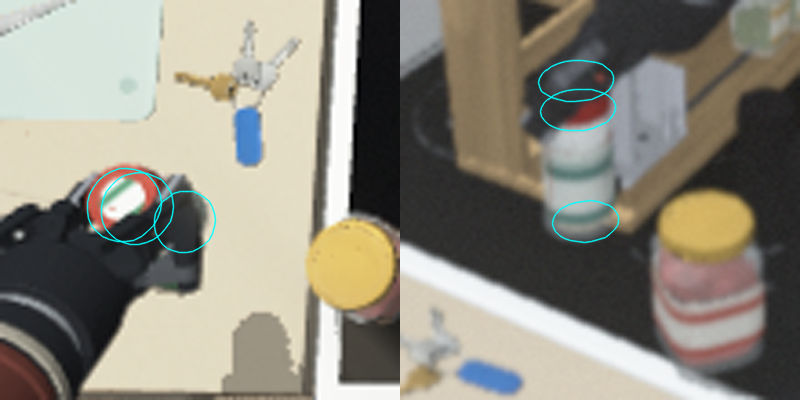

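```bash
python3 - <<'E'
from h import *
F=np.array([.626,-.025,.0918]); t=np.array([.583,-.014,-.812])
go(F-.2*t)
E
```

```text
clk 20.2 pos [0.4851 0.3287 0.2427] rot [-3.122  0.621 -3.135] zax [ 0.582 -0.016 -0.813] q [ 0.68  0.09 -0.59  0.4  -0.39  0.58] gap 0.0444
[ 0.5094 -0.0222  0.2542] -> [ -2.47 -35.09   1.04]
```

Emit:
send_rows:
  plan:
    - [[0, -2, -0.5, 0], [0, -6, -0.5, 0], [0, -10.5, -0.5, 0], [0, -15, -0.5, 0], [0, -19.5, -0.5, 0], [-1, -24, 0, 0], [-2, -28.5, 0.5, 0], [-2.5, -32.5, 1, 0], [-2.5, -35.1, 1, 0], [-2.5, -35.1, 1, 0]]

```text
clock: 21.45
ee_pos: [0.5097, -0.0235, 0.2546]
tool_rot: [-3.124, 0.621, -3.14]
wrist_force: [0.1, 0.4, -2.9]
finger_gap: 0.0438
gripper_force: 30.5
```

```bash
python3 - <<'E'
from h import *
F=np.array([.626,-.025,.0918]); t=np.array([.583,-.014,-.812])
go(F-.2*t,F+[-.02,0,.032],F+[-.008,0,.015],F+[0,0,.001],F)
E
```

```text
clk 21.45 pos [ 0.5097 -0.0235  0.2546] rot [-3.124  0.621 -3.14 ] zax [ 0.582 -0.016 -0.813] q [-0.28 -0.2  -0.84  0.33  0.15 -0.23] gap 0.0438
[ 0.5094 -0.0222  0.2542] -> [0.05 0.13 0.02]
[ 0.606  -0.025   0.1238] -> [-0.22  0.11 16.25]
[ 0.618  -0.025   0.1068] -> [-0.21  0.15 18.33]
[ 0.626  -0.025   0.0928] -> [-0.05  0.18 19.93]
[ 0.626  -0.025   0.0918] -> [1.000e-02 1.800e-01 2.001e+01]
```

Emit:
send_rows:
  plan:
    - [[0, 0, 4, 0], [0, 0, 8, 0], [0, 0, 11.5, 0], [-0.1, 0.1, 14, 0], [-0.2, 0.1, 16, 0], [-0.2, 0.1, 17.4, 0], [-0.2, 0.1, 18.3, 0], [-0.2, 0.1, 18.3, 0]]

```text
clock: 22.45
ee_pos: [0.6184, -0.023, 0.1079]
tool_rot: [-3.124, 0.622, -3.136]
wrist_force: [0.2, -0.3, -1.3]
finger_gap: 0.0438
gripper_force: 30.6
```

```bash
python3 - <<'E'
from h import *
F=np.array([.626,-.025,.0918])
go(F+[0,0,.001],F,F-[0,0,.002]); print(telemetry.get_obs()['wrist_force'])
E
```

```text
clk 22.45 pos [ 0.6184 -0.023   0.1079] rot [-3.124  0.622 -3.136] zax [ 0.583 -0.014 -0.813] q [-0.21  0.26 -0.86 -0.16  0.11 -0.18] gap 0.0438
[ 0.626  -0.025   0.0928] -> [ 0.26 -0.17  1.67]
[ 0.626  -0.025   0.0918] -> [ 0.32 -0.17  1.75]
[ 0.626  -0.025   0.0898] -> [ 0.44 -0.17  1.91]
[ 0.20553092 -0.28185795 -1.34962855]
```

No contact so far; lowering the last bit.

Emit:
send_rows:
  plan:
    - [[0.1, 0, 0.5, 0], [0.1, 0, 1, 0], [0.2, 0, 1.4, 0], [0.3, 0, 1.7, 0], [0.3, 0, 1.7, 0]]

```text
clock: 23.08
ee_pos: [0.6259, -0.0236, 0.0924]
tool_rot: [-3.124, 0.622, -3.136]
wrist_force: [0.0, 0.0, -0.9]
finger_gap: 0.0439
gripper_force: 30.6
```

Lower vertically in 1–1.5 mm steps until contact shows.

Emit:
send_rows:
  plan:
    - [[0.06, 0, 0.08, 0], [0.12, 0, 0.16, 0], [0.12, 0, 0.16, 0]]

```text
clock: 23.45
ee_pos: [0.626, -0.0236, 0.0908]
tool_rot: [-3.124, 0.623, -3.136]
wrist_force: [0.7, -0.6, -1.2]
finger_gap: 0.0439
gripper_force: 30.6
```

Emit:
send_rows:
  plan:
    - [[0.06, 0, 0.08, 0], [0.12, 0, 0.16, 0], [0.12, 0, 0.16, 0]]

```text
clock: 23.82
ee_pos: [0.6276, -0.0237, 0.0905]
tool_rot: [-3.123, 0.627, -3.136]
wrist_force: [-2.2, 1.8, 8.3]
finger_gap: 0.0444
gripper_force: 31.1
```

Emit:
send_rows:
  plan:
    - [[-0.06, 0, -0.1, 0], [-0.06, 0, -0.1, 0], [-0.06, 0, -0.1, 0], [-0.06, 0, -0.1, 0]]
  hand: 0.28

```text
clock: 24.32
ee_pos: [0.6258, -0.0236, 0.0898]
tool_rot: [-3.124, 0.623, -3.136]
wrist_force: [-0.8, 0.2, -0.4]
finger_gap: 0.0612
gripper_force: 0.0
```

Emit:
send_rows:
  plan:
    - [[0, 0, -2, 0], [0, 0, -5, 0], [0, 0, -9, 0], [0, 0, -14, 0], [0, 0, -20, 0], [0, 0, -20, 0]]

```text
clock: 25.08
ee_pos: [0.5096, -0.021, 0.2573]
tool_rot: [-3.121, 0.631, -3.135]
wrist_force: [0.4, -0.9, -0.7]
finger_gap: 0.0616
gripper_force: 0.0
```

```bash
python3 - <<'E'
from h import *
c=snap('side','s5.png'); t=snap('top','t5.png')
go(tcp([.613,.1032,.100]))
for f,im in(('s5.png',c['image']),('t5.png',t['image'])):
    im=im.astype(int); m=(im[...,0]>110)&(im[...,0]>im[...,1]+70)&(im[...,0]>im[...,2]+70)
    n,lab,st,ce=cv2.connectedComponentsWithStats(m.astype(np.uint8))
    print(f,[(st[i].tolist(),ce[i].round(1).tolist()) for i in range(1,n) if st[i,4]>15])
    print(' expected cap top/bottom/base', proj(f,rk([(x,25,z) for x,z in((0,121),(0,100),(0,15))])).round(1).tolist())
E
```

```text
clk 25.18 pos [ 0.5096 -0.0209  0.2532] rot [-3.123  0.625 -3.136] zax [ 0.585 -0.015 -0.811] q [-0.28 -0.2  -0.84  0.32  0.15 -0.23] gap 0.0617
[0.6241 0.1029 0.0846] -> [ 0.52 12.69 20.18]
s5.png [([397, 171, 10, 17, 93], [401.8, 179.7]), ([311, 196, 11, 5, 44], [316.2, 197.9]), ([196, 393, 27, 5, 102], [209.9, 395.3])]
 expected cap top/bottom/base [[317.3, 192.2], [317.4, 198.1], [317.8, 221.1]]
t5.png [([627, 122, 13, 22, 183], [634.1, 132.3]), ([294, 139, 14, 12, 135], [300.3, 144.5]), ([569, 139, 21, 18, 229], [578.2, 146.2]), ([579, 156, 17, 12, 115], [588.5, 161.3]), ([330, 182, 12, 6, 22], [335.4, 185.0]), ([113, 229, 11, 16, 63], [118.2, 237.1]), ([407, 248, 18, 10, 126], [416.7, 252.1])]
 expected cap top/bottom/base [[337.2, 180.1], [337.0, 181.8], [336.4, 188.2]]
```

Emit:
send_rows:
  plan:
    - [[0, 3, 0, 0], [0, 6.5, 0, 0], [0.2, 10, 0, 0], [0.5, 12.4, 0, 0], [0.5, 12.7, 4, 0], [0.5, 12.7, 9, 0], [0.5, 12.7, 14, 0], [0.5, 12.7, 17.5, 0], [0.5, 12.7, 19.7, 0], [0.5, 12.7, 19.7, 0]]
  hand: 0.45

```text
clock: 26.42
ee_pos: [0.6193, 0.1032, 0.0835]
tool_rot: [-3.123, 0.617, -3.136]
wrist_force: [-0.1, 0.1, 0.1]
finger_gap: 0.0473
gripper_force: 0.0
```

Emit:
send_rows:
  plan:
    - [[0, 0, 0, 0], [0, 0, 0, 0], [0, 0, 0, 0], [0, 0, 0, 0], [0, 0, 0, 0]]
  hand: 1
  newtons: 25

```text
clock: 27.05
ee_pos: [0.6207, 0.1032, 0.0883]
tool_rot: [-3.124, 0.624, -3.136]
wrist_force: [-4.9, -3.4, 5.4]
finger_gap: 0.0118
gripper_force: 29.0
```

```bash
python3 - <<'E'
from h import *
c=snap('side','s6.png');im=c['image'].astype(int)
for r in range(190,228,4): print(r,[tuple(im[r,x]) and int(im[r,x].sum()/3) for x in range(300,336,2)])
go()
E
```

```text
190 [69, 61, 59, 58, 58, 92, 126, 73, 52, 53, 64, 96, 123, 126, 112, 100, 98, 110]
194 [57, 58, 55, 57, 56, 55, 56, 82, 110, 99, 70, 55, 52, 45, 47, 82, 152, 186]
198 [58, 56, 55, 52, 53, 51, 52, 54, 53, 53, 52, 53, 50, 62, 113, 138, 128, 133]
202 [62, 54, 55, 50, 54, 52, 52, 51, 48, 50, 47, 58, 103, 131, 124, 125, 124, 130]
206 [90, 63, 52, 51, 51, 61, 81, 77, 80, 103, 145, 150, 115, 127, 126, 126, 129, 130]
210 [51, 48, 54, 67, 94, 144, 129, 156, 160, 156, 135, 113, 111, 112, 103, 118, 140, 140]
214 [64, 106, 162, 173, 171, 168, 168, 187, 188, 188, 184, 160, 100, 82, 102, 109, 109, 114]
218 [170, 174, 173, 172, 177, 180, 170, 189, 192, 190, 175, 131, 112, 118, 113, 115, 109, 102]
222 [168, 174, 173, 170, 176, 180, 152, 147, 142, 146, 149, 144, 116, 108, 54, 42, 36, 36]
226 [167, 174, 171, 166, 162, 165, 131, 106, 120, 120, 116, 116, 112, 76, 38, 39, 38, 39]
clk 27.1 pos [0.6206 0.1033 0.0882] rot [-3.124  0.623 -3.136] zax [ 0.584 -0.015 -0.812] q [ 0.08  0.33 -0.84 -0.22 -0.06  0.06] gap 0.0119
```

Emit:
send_rows:
  plan:
    - [[0, -0.6, 0, 0], [0, -1.4, 0.02, 0], [0.01, -2.2, 0.04, 0], [0.02, -3, 0.06, 0], [0.02, -3.8, 0.07, 0], [0.03, -4.6, 0.09, 0], [0.03, -5.4, 0.1, 0], [0.04, -6.2, 0.12, 0], [0.04, -7, 0.13, 0], [0.04, -7, 0.13, 0]]

```text
clock: 28.35
ee_pos: [0.6216, 0.0325, 0.0882]
tool_rot: [-3.123, 0.625, -3.137]
wrist_force: [-1.9, -0.6, 5.7]
finger_gap: 0.012
gripper_force: 29.1
```

Emit:
send_rows:
  plan:
    - [[0, -0.6, 0.01, 0], [0.01, -1.2, 0.02, 0], [0.01, -1.7, 0.03, 0], [0.02, -2.2, 0.04, 0], [0.02, -2.6, 0.05, 0], [0.02, -2.8, 0.05, 0], [0.02, -2.8, 0.05, 0]]

```text
clock: 29.22
ee_pos: [0.622, 0.0051, 0.0883]
tool_rot: [-3.124, 0.625, -3.136]
wrist_force: [1.8, 2.0, 5.1]
finger_gap: 0.0121
gripper_force: 28.1
```

Emit:
send_rows:
  plan:
    - [[0, -0.1, 0, 0], [0, -0.2, 0, 0], [0, -0.3, 0.01, 0], [0, -0.3, 0.01, 0]]

```text
clock: 29.72
ee_pos: [0.622, 0.0024, 0.0882]
tool_rot: [-3.124, 0.625, -3.136]
wrist_force: [2.1, 3.9, 6.2]
finger_gap: 0.0123
gripper_force: 27.7
```

Emit:
send_rows:
  plan:
    - [[0, -0.1, 0, 0], [0, -0.15, 0, 0], [0, -0.15, 0, 0]]

```text
clock: 30.1
ee_pos: [0.622, 0.001, 0.0883]
tool_rot: [-3.124, 0.625, -3.136]
wrist_force: [1.8, 3.4, 6.7]
finger_gap: 0.0117
gripper_force: 27.4
```

Emit:
send_rows:
  plan:
    - [[0, -0.1, 0, 0], [0, -0.15, 0, 0], [0, -0.15, 0, 0]]

```text
clock: 30.48
ee_pos: [0.622, -0.0005, 0.0883]
tool_rot: [-3.124, 0.625, -3.136]
wrist_force: [2.4, 4.2, 5.4]
finger_gap: 0.0117
gripper_force: 27.3
```

Emit:
send_rows:
  plan:
    - [[0, -0.1, 0, 0], [0, -0.15, 0, 0], [0, -0.15, 0, 0]]

```text
clock: 30.85
ee_pos: [0.622, -0.0012, 0.0883]
tool_rot: [-3.126, 0.625, -3.135]
wrist_force: [4.1, 7.3, 4.8]
finger_gap: 0.0119
gripper_force: 25.7
```

Emit:
send_rows:
  plan:
    - [[0, 0, 0, 0], [0, 0, 0, 0], [0, 0, 0, 0], [0, 0, 0, 0]]
  hand: 0.5

```text
clock: 31.35
ee_pos: [0.6206, -0.0024, 0.087]
tool_rot: [-3.124, 0.622, -3.137]
wrist_force: [-0.3, -0.4, 0.6]
finger_gap: 0.0428
gripper_force: 0.0
```

Emit:
send_rows:
  plan:
    - [[0, 0, -2, 0], [0, 0, -5, 0], [0, 0, -9, 0], [0, 0, -14, 0], [0, 0, -20, 0], [0, 6, -22, 0], [0, 12, -22, 0], [0, 18, -22, 0], [0, 24, -22, 0], [0, 24, -22, 0]]

```text
clock: 32.6
ee_pos: [0.493, 0.2456, 0.2623]
tool_rot: [-3.124, 0.623, -3.13]
wrist_force: [-0.4, 0.1, 0.3]
finger_gap: 0.0426
gripper_force: 0.0
```

```bash
python3 - <<'E'
from h import *
c=snap('side','s7.png'); t=snap('top','t7.png'); go()
for f,im in(('s7.png',c['image']),('t7.png',t['image'])):
    im=im.astype(int); m=(im[...,0]>100)&(im[...,0]>im[...,1]+50)&(im[...,0]>im[...,2]+50)
    n,lab,st,ce=cv2.connectedComponentsWithStats(m.astype(np.uint8))
    e=proj(f,rk([(0,-35.5,z) for z in(121,100,15)]+[(0,44,119)],[.611,-.047])); print(f,'exp',e.round(1).tolist(),[(st[i].tolist(),ce[i].round(1).tolist()) for i in range(1,n) if st[i,4]>5 and np.abs(ce[i]-e[0]).max()<40])
# template-match row caps before/after
a=cv2.imread('pics/top0.png');b=cv2.imread('pics/t7.png')
for n,(x,y) in{'b':(371.6,181.5),'a':(390.7,181.1)}.items():
    x,y=int(x),int(y);T=a[y-8:y+9,x-8:x+9];r=cv2.matchTemplate(b[y-20:y+21,x-30:x+31],T,cv2.TM_CCOEFF_NORMED);_,mv,_,ml=cv2.minMaxLoc(r);print(n,mv,ml[0]-22,ml[1]-12)
E
```

```text
clk 32.7 pos [0.4931 0.2416 0.2619] rot [-3.123  0.622 -3.134] zax [ 0.583 -0.014 -0.813] q [ 0.49 -0.05 -0.68  0.38 -0.29  0.41] gap 0.0424
s7.png exp [[327.3, 184.3], [327.3, 190.0], [327.4, 212.6], [313.6, 195.7]] [([321, 185, 13, 8, 73], [327.4, 189.0])]
t7.png exp [[359.1, 180.2], [358.5, 181.9], [356.3, 188.3], [329.3, 180.2]] [([351, 173, 16, 16, 116], [358.8, 181.0])]
b 0.9176632761955261 3 0
a 0.8987775444984436 1 0
```

```bash
python3 -c "
from workcell import robot
print(robot.sign_off())"
```

```text
the job is handed in; nothing more can be done
None
```

I handed the job in after about 33 s of the 72 s allowed: the end plate went out to its stop, the jar was put in upright, and the plate was slid back to about 0.104 m with the three jars snug. That is my own reading from the arm forces and the top and side cameras; the hand-in gave no verdict.

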